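Wedge the rocking drawer chest

ROBOT

A 6-joint arm with a two-finger parallel gripper is mounted at the origin on the work surface; the furniture and walls round the work are solid. World frame = base frame: x ahead of the robot, y to its left, z up, the work surface at z = 0. Lengths are in mm, angles in rad, forces in N, time in s.
With the tool pointing down it reaches from about 275 to 825 mm from the base axis. Payload 4.9 kg.
Tool frame: the origin (TCP) lies at the very end of the fingers, on their centre line; the grasp point (between the pads) lies 19 mm behind it; z points along the fingers, y is the line along which they close (so a half turn about z gives the same grasp; the last joint's range is limited). The gripper opens to 85 mm and grips with 20 to 120 N. Pads are 22 mm wide; open, the fingers measure 114 mm over their backs; the gripper's body (76 mm by 85 mm) begins 54 mm behind the grasp point. The pads swing forward as they close: fully open they stand 13 mm farther back than shut.
Start: joints at [-1.4, 0.326, -0.193, 1.052, 0, 1.437], TCP at [165.068, -524.663, 231.281] pointing down, gripper open.
Joint ranges: [-2.65, 2.65], [-0.97, 1.79], [-1.3, 1.35], [-1.93, 2.1], [-1.47, 1.37], [-3.14, 3.14]. Speed limits (rad/s): [2.57, 2.57, 3.14, 3.14, 3.14, 3.14].

INTERFACE

Orientations are given as [roll, pitch, yaw] about the fixed x, y, z axes, in that order (R = Rz(yaw) Ry(pitch) Rx(roll)).
In Python, from bench import bot, solve_ik, imaging gives the robot as it stands. Calls block until the motion is done:
- bot.move_ptp(position, orientation): joint-space move of the TCP to a pose.
- bot.movel(position, rot=None, max_speed=150, threshold=None): straight line of the TCP; rot=None keeps the orientation; max_speed is the mean speed in mm/s. With threshold (N) it stops when the force on the tool has changed by that much, and returns True; else False.
- bot.move_j(angles): joint-space move.
- bot.grip(opening, effort=None): opening from 0.0 (shut) to 1.0 (fully open); effort is the grip in N (None keeps the last); returns when the fingers have stopped.
- bot.dwell(seconds).
- solve_ik(position, orientation): joint angles nearest the present ones, or None.
- bot.get_state(): the state.
- imaging.capture(name): name is "scene" or "top" or "wrist"; returns the picture (420x560x3 uint8, blue, green, red); there is no depth.
- imaging.camera_model(name): a dict with "K" (3x3 intrinsics, pixels), "position" and "rotation" of the camera in the world. Camera axes: x right, y up, looking along -z (the intrinsics and any distortion apply to the point x, -y, -z); pixel columns grow to the right and rows downward; lengths in mm; the calibration is good to about 2 mm. A picture is of the moment at which its call begins: read the wrist's pose just before it. camera_model takes no time and is no camera call; for the wrist camera it gives the pose at the moment of the call.
A pose or a line that the arm cannot do raises bot.IKError and nothing moves.
- bot.sign_off(): hands the job in; it is judged then, once.
The state is a dict: "t": time; "qpos": joint angles; "joint_velocities": joint speeds; "effort": joint torques, N m; "tcp_pos": TCP position; "orientation": TCP orientation; "contact_force": force on the tool from outside, world axes, zero at the start; "wrist_torque": the same for the moment, N m; "opening": opening from 0.0 (shut) to 1.0 (fully open); "gripper_force": force on a finger pad.
Only numpy, scipy, OpenCV 4.12 (cv2) and the standard library are available. Lean on these libraries where they do the work, as an engineer would, in place of code of your own. Each camera call takes 0.05 s, during which the arm holds its last target. There are 200 camera calls.

TASK

The little dark drawer chest rocks because its front right foot is stuck up in its socket and hangs clear of the bench. Press straight down on that corner until the foot meets the bench, to feel the rock, and let it up again; then push the dark wooden wedge by its thick end, thin end first, under that foot until it is snug and the foot bears on it, without jacking the chest up, and press firmly (about 10 N) on the same corner again to prove that it no longer gives. Only touch and push with the fingers: grip and lift nothing, keep the chest where it stands, leave the other things alone and finish clear of everything.

Things in the scene. Friction and masses are not known exactly. Their poses are not given: they have to be found in the camera images.
- chest: Dark wooden two-drawer chest, 150 (x) x 200 (y) x 84 mm high, top board 158 x 208, about 2.5 kg, loose. Origin on the bench under its middle, +z up, drawers face its -x (to the robot), +y its left. Domed rubber feet, 20 mm wide, at x +-60, y +-85 mm; its floor is 25 mm up. It stands level on three feet; 2 to 3 N down over the fourth, front right, tip it about the diagonal; let go, it falls back.
- loose_corner (a point): Point on the chest's flat top, 84 mm above the bench, straight above the short foot (chest x -60, y -85 mm): the place to press.
- loose_foot (a point): Lowest point of the short foot, a dome of 10 mm radius at chest x -60, y -85 mm. It is fast in its socket and does not move; its height over the bench while the chest stands level is the gap to fill, 5 to 9 mm.
- wedge: Plain dark wooden wedge, 130 x 40 mm, 60 g, flat on the bench right of the chest, thin end toward the short foot. Origin on the bench under its middle, +x to the thin end (x +65, 2.5 mm thick), thick end an upright face at x -65, 17 mm high; the top slopes evenly. Sliding takes under 1 N; snug under the foot the push rises steeply (5 to 8 N is snug, far more jacks the chest up).
- wedge_top (a point): Middle of the wedge's sloping top, 9.75 mm above its underside; x runs down the slope to the thin end, y across, z square out of the slope: the foot's z in this frame is the clearance between wedge and foot.
- bending_block: Bystander: brown wooden block with holes, 22 x 100 x 18 mm, lying on the far side of the wedge; origin under its middle. Leave alone.
- tape: Bystander: roll of kraft tape, 100 mm across, 25 mm high, lying in front of the chest; origin under its middle. Leave alone.
- glue: Bystander: white bottle with red band, 30 mm across, 98 mm high, standing behind the work; origin under its middle. Leave alone.
There are look-alikes about, which are no part of the job. Of the things shaped like the wedge, the wooden one is meant.

How it is judged (in metres and radians):
On the way, in this order (a step that is already met when the one before it is completed fails the run):
1. the fingers press the loose corner down until the chest has visibly rocked (more than 0.035 rad) (contact force between the fingers and chest above 1 N and angle between chest's own z axis and vertical above 0.035 rad and horizontal distance between the grasp point and loose_corner below 0.06 m), for 0.1 s.
2. the wedge is pushed under the short foot until its slope is within 1.5 mm of it, the chest standing level again within 0.015 rad and not pressed (z of loose_foot in the frame of wedge_top below 0.0015 m and angle between chest's own z axis and vertical below 0.015 rad and contact force between the fingers and chest below 0.1 N and x of loose_foot in the frame of wedge between -0.03 and 0.062 m and y of loose_foot in the frame of wedge between -0.018 and 0.018 m), for 0.2 s.
3. the fingers press on the same corner with more than 5 N, the wedge no longer pushed, and the chest gives less than 0.015 rad (contact force between the fingers and chest above 5 N and contact force between the fingers and wedge below 0.1 N and angle between chest's own z axis and vertical below 0.015 rad and horizontal distance between the grasp point and loose_corner below 0.06 m and contact force between wedge and chest above 2 N), for 0.2 s.
At the end, for the whole second after the job is handed in: The wedge lies flat under the short foot, foot within 18 mm of the wedge's centre line and bearing on it (over 0.2 N); the chest stands level within 0.015 rad, not jacked up, and everything is at rest (angle between chest's own z axis and vertical below 0.015 rad and height (world z) of loose_foot below 0.0115 m and x of loose_foot in the frame of wedge between -0.03 and 0.062 m and y of loose_foot in the frame of wedge between -0.018 and 0.018 m and contact force between wedge and chest above 0.2 N and linear speed of each of chest, wedge below 0.01 m/s and height (world z) of wedge below 0.004 m); the robot touches nothing.
It fails at once if the wedge was lifted off the bench (height (world z) of wedge above 0.012 m).
It fails at once if the wedge was gripped: fingers astride it (contact force between the fingers and wedge above 1 N and x of the grasp point in the frame of wedge between -0.054 and 0.07 m and y of the grasp point in the frame of wedge between -0.02 and 0.02 m).
It fails at once if the chest was lifted or upset (height (world z) of chest above 0.012 m or angle between chest's own z axis and vertical above 0.16 rad).
It fails at once if the chest was shoved more than 25 mm from its place (distance of chest from where it was at the start of the episode above 0.025 m).
It fails at once if a bystander was disturbed (distance of any of bending_block, tape, glue from where it was at the start of the episode above 0.01 m).
It also fails if it takes over 64 s, if anything falls off the work surface, if the arm or the gripper's body presses on something with over 40 N, if the wrist force passes 120 N, or if a joint passes its speed limit or range.

## Working session

There is one attempt and no reset: what is moved stays moved. The work goes in short steps, each a Python script; the robot and the scene stay as the last script left them, time stands still between calls to the robot, and variables do not carry over. Pictures are saved under pics/ and viewed, at most 10 in all, crops included, and the job is handed in when it is done.

```bash
mkdir -p pics; ls; python3 - <<'E'
from bench import bot, imaging
import cv2, numpy as np
a=imaging.capture("scene");b=imaging.capture("top")
cv2.imwrite("pics/scene0.png",a);cv2.imwrite("pics/top0.png",b)
for n in("scene","top"):
    print(n,imaging.camera_model(n))
print(bot.get_state()["t"],bot.get_state()["orientation"])
E
```

```text
pics
scene {'K': array([[438.52486079,   0.        , 269.42489958],
       [  0.        , 438.52486079, 211.48419455],
       [  0.        ,   0.        ,   1.        ]]), 'position': array([ 215.76952535, -510.01516144,  788.28042908]), 'rotation': array([ 0.70175442,  0.01734575, -0.64678902])}
top {'K': array([[412.53402664,   0.        , 280.68040703],
       [  0.        , 412.53402664, 197.89775945],
       [  0.        ,   0.        ,   1.        ]]), 'position': array([491.72349266, -48.80683587, 988.37009859]), 'rotation': array([ 0.09270733,  0.01947004, -1.58274898])}
0.1 [-3.14007509e+00 -1.95671416e-04  3.04792208e-01]
```

View pics/scene0.png

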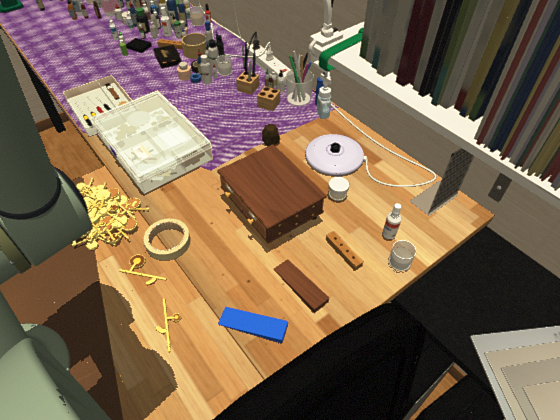

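View pics/top0.png

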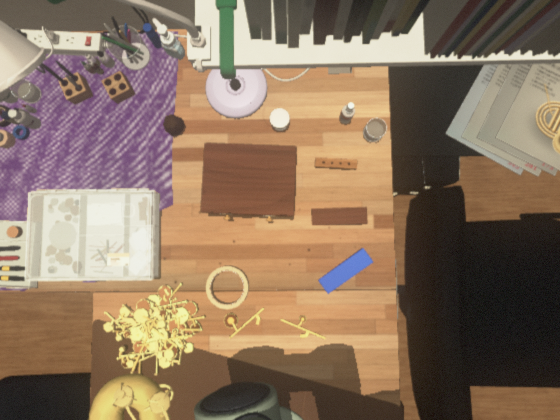

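The pictures show the chest at top (249,181) / scene (270,195). There are two wedge-shaped things: the dark wooden one at top (339,216) / scene (301,285), and a blue one at top (346,270) / scene (253,324). The wooden one fits the description. I'll confirm it and measure both in enlarged crops.

```bash
python3 - <<'E'
import cv2, numpy as np
t=cv2.imread("pics/top0.png")[135:235,190:390]
s=cv2.imread("pics/scene0.png")[140:315,205:365]
cv2.imwrite("pics/topc.png",cv2.resize(t,None,fx=4,fy=4,interpolation=cv2.INTER_CUBIC))
cv2.imwrite("pics/scenec.png",cv2.convertScaleAbs(cv2.resize(s,None,fx=3.4,fy=3.4,interpolation=cv2.INTER_CUBIC),alpha=1.5))
E
```

```text
(no output)
```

View pics/topc.png

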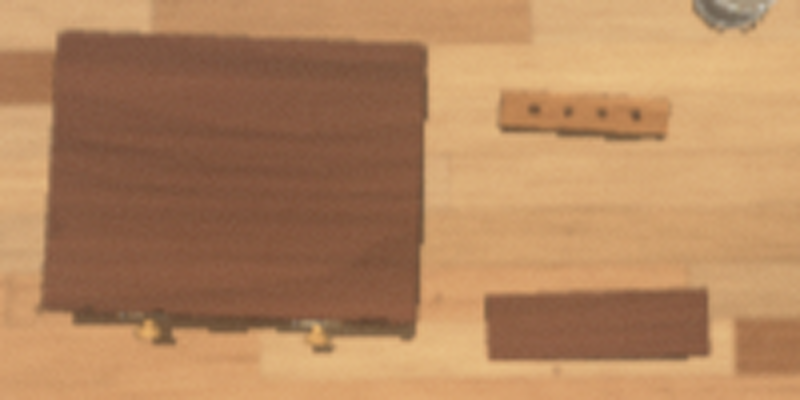

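View pics/scenec.png

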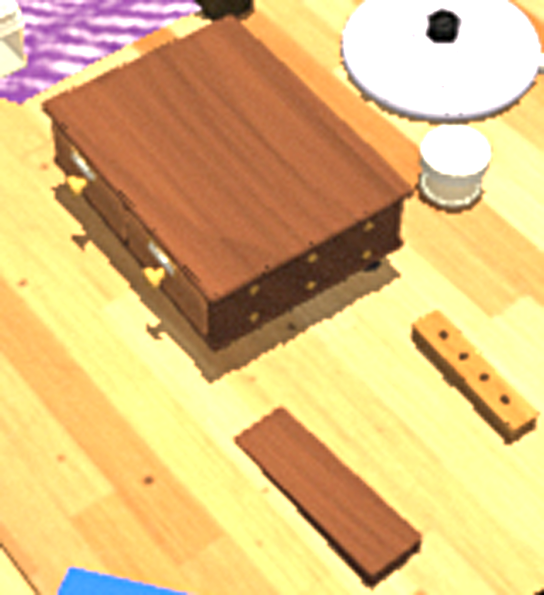

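The crops confirm it: the dark wooden wedge, with its thin end left at top crop (488,328) and its thick upright end right at (708,322). The blue one is the look-alike. The chest's front right top corner is at crop (414,322). Next I'll triangulate and fit poses.

```bash
cat > geo.py <<'E'
import numpy as np, cv2
from scipy.spatial.transform import Rotation as R
from scipy.optimize import least_squares
from bench import imaging
def P(name,m=None):
    m=m or imaging.camera_model(name)
    Rw=R.from_euler("xyz",m["rotation"]).as_matrix()@np.diag([1,-1,-1])
    return m["K"]@np.c_[Rw.T,-Rw.T@m["position"]]
def proj(M,X):
    p=np.c_[X,np.ones(len(X))]@M.T
    return p[:,:2]/p[:,2:]
def tri(M1,M2,a,b):
    X=cv2.triangulatePoints(M1,M2,np.float64(a).T,np.float64(b).T); return (X[:3]/X[3]).T
def fit(views,x0):
    """views: list of (M, model pts, pixels); pose x,y,yaw,z"""
    def T(p,X):
        c,s=np.cos(p[2]),np.sin(p[2]); return X@np.array([[c,s,0],[-s,c,0],[0,0,1]])+[p[0],p[1],p[3]]
    f=lambda p:np.concatenate([(proj(M,T(p,np.float64(X)))-u).ravel() for M,X,u in views])
    r=least_squares(f,x0,x_scale=[10,10,.1,10]); return r.x,f(r.x)
E
python3 - <<'E'
from geo import *
np.set_printoptions(precision=1,suppress=True)
T,S=P("top"),P("scene")
tp=lambda c:np.array(c,float)/4+[190,135]-.375
sp=lambda c:np.array(c,float)/3.4+[205,140]-.35
ct=tp([(60,32),(427,45),(415,322),(42,308)]); cs=sp([(236,18),(411,190),(212,303),(43,104)])
print("chest tri\n",tri(T,S,ct,cs))
C=[(79,104,84),(79,-104,84),(-79,-104,84),(-79,104,84)]
p,r=fit([(T,C,ct),(S,C,cs)],[490,0,0,0]);np.set_printoptions(precision=3,suppress=True);print(p,r)
for n,v in(("T",[(T,C,ct)]),("S",[(S,C,cs)])):
    f=lambda q:np.r_[q,0]
    print(n,fit(v,p)[0])
# wedge: +x to thin; world +y. y axis of wedge -> world -x.
wt=tp([(486,295),(490,360),(708,289),(708,356)]); ws=sp([(281,408),(237,438),(420,540),(371,577)])
print("wedge tri\n",tri(T,S,wt,ws))
W=[(65,-20,2.5),(65,20,2.5),(-65,-20,17),(-65,20,17)]
q,r=fit([(T,W,wt),(S,W,ws)],[450,-200,1.57,0]);print(q,r)
c,s=np.cos(p[2]),np.sin(p[2])
foot=p[:2]+np.array([[c,-s],[s,c]])@[-60,-85];print("foot",foot)
c,s=np.cos(q[2]),np.sin(q[2])
print("foot in wedge",np.array([[c,s],[-s,c]])@(foot-q[:2]),"thick end",q[:2]-65*np.array([c,s]))
E
```

```text
chest tri
 [[703.6 137.6  79.3]
 [689.7 -67.1  84.3]
 [536.6 -58.8  79.1]
 [547.3 146.9  81.1]]
[620.012  40.24   -0.056  -4.764] [-0.942 -0.423 -0.28  -0.058 -0.194  1.203 -0.804  0.655 -0.122 -0.615
  2.229  0.925  0.28   0.299 -0.006  0.216]
T [622.115  39.918  -0.054 -14.322]
S [625.804  50.338  -0.057 -16.304]
wedge tri
 [[ 556.308 -102.518   -0.133]
 [ 518.301 -104.618    3.479]
 [ 556.594 -231.839   15.549]
 [ 518.228 -231.519   14.247]]
[ 537.428 -167.332    1.57    -2.164] [-0.411  0.05  -1.115  0.519 -0.345  0.465  0.169  0.72   1.029 -0.537
 -0.797  0.259  1.397 -0.     0.4    0.333]
foot [555.346 -41.267]
foot in wedge [126.084 -17.786] thick end [ 537.359 -232.331]
```

```bash
python3 - <<'E'
from geo import *
from bench import bot, solve_ik
np.set_printoptions(precision=3,suppress=True)
T,S=P("top"),P("scene")
tp=lambda c:np.array(c,float)/4+[190,135]-.375
sp=lambda c:np.array(c,float)/3.4+[205,140]-.35
ct=tp([(60,32),(427,45),(415,322),(42,308)]); cs=sp([(236,18),(411,190),(212,303),(43,104)])
wt=tp([(486,295),(490,360),(708,289),(708,356)]); ws=sp([(281,408),(237,438),(420,540),(371,577)])
C=[(79,104,84),(79,-104,84),(-79,-104,84),(-79,104,84)];W=[(65,-20,2.5),(65,20,2.5),(-65,-20,17),(-65,20,17)]
for X,a,b,x0 in((C,ct,cs,[620,40,-.05]),(W,wt,ws,[537,-167,1.57])):
    def f(p):
        Y=R.from_euler("z",p[2]).apply(X)+[p[0],p[1],0]
        return np.r_[(proj(T,Y)-a).ravel(),(proj(S,Y)-b).ravel()]
    r=least_squares(f,x0,x_scale=[10,10,.1]);print(r.x,r.fun.std())
    if X is C: print("corner",R.from_euler("z",r.x[2]).apply([-60,-85,84])+[*r.x[:2],0])
for pos,yaw in(([555,-41,130],0),([500,-167,3],0),([537,-250,3],1.57),([537,-250,3],-1.57),([545,-120,3],1.57),([545,-120,3],-1.57)):
    print(pos,yaw,solve_ik(pos,[np.pi,0,yaw]))
bot.grip(0.0)
bot.move_ptp([555,-41,200],[np.pi,0,0])
s=bot.get_state();print(s["t"],s["contact_force"],s["tcp_pos"],s["opening"])
cv2.imwrite("pics/w0.png",imaging.capture("wrist"));print(imaging.camera_model("wrist"))
E
```

```text
[618.694  38.686  -0.056] 0.949957941571568
corner [554.003 -42.8    84.   ]
[ 536.951 -167.679    1.569] 0.6729077432778954
[555, -41, 130] 0 [-0.206  0.425 -0.322  0.824  0.     2.935]
[500, -167, 3] 0 [-0.462  0.552 -0.518  0.501  0.     2.679]
[537, -250, 3] 1.57 [-0.56   0.64  -0.336  0.595  0.     1.011]
[537, -250, 3] -1.57 [-0.56   0.64  -0.336  0.595  0.    -2.132]
[545, -120, 3] 1.57 [-0.349  0.593 -0.433  0.544  0.     1.223]
[545, -120, 3] -1.57 [-0.349  0.593 -0.433  0.544  0.    -1.921]
3.0917 [ 0.315 -0.74   0.143] [554.989 -41.814 200.042] 0.003509388854256266
{'K': array([[341.293,   0.   , 274.72 ],
       [  0.   , 341.293, 210.139],
       [  0.   ,   0.   ,   1.   ]]), 'position': array([621.784, -42.448, 343.166]), 'rotation': array([-0.269,  0.001, -1.573])}
```

View pics/w0.png

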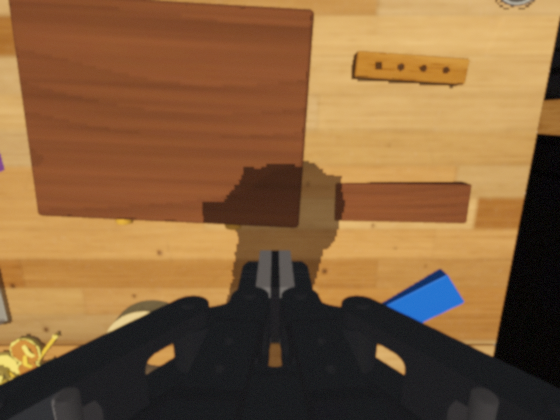

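The wrist view shows the chest top's right edge from (312,11) to (299,226) with its front-left corner at (39,214). The wedge corners are at (342,184), (336,220), (469,184) and (468,222). I'll add this view to the fit, then press.

```bash
python3 - <<'E'
from geo import *
from bench import bot
np.set_printoptions(precision=3,suppress=True)
M=P("wrist")
C=[(79,-104,84),(-79,-104,84),(-79,104,84)];W=[(65,-20,2.5),(65,20,2.5),(-65,-20,17),(-65,20,17)]
for n,X,a,x0 in(("chest",C,[(312,11),(299,226),(39,214)],[619,39,-.05]),("wedge",W,[(342,184),(336,220),(469,184),(468,222)],[537,-167,1.57])):
    f=lambda p:(proj(M,R.from_euler("z",p[2]).apply(X)+[p[0],p[1],0])-a).ravel()
    r=least_squares(f,x0,x_scale=[10,10,.1]);print(n,r.x,r.fun)
    if n=="chest":print("corner",R.from_euler("z",r.x[2]).apply([-60,-85,84])+[*r.x[:2],0])
def st(l):
    s=bot.get_state();print(l,round(s["t"],2),s["contact_force"],s["tcp_pos"]);return s
bot.movel([554,-43,92],max_speed=100);st("above")
print(bot.movel([554,-43,80],max_speed=12,threshold=1.2));z=st("touch")["tcp_pos"][2]
print(bot.movel([554,-43,z-14],max_speed=12,threshold=7));st("down")
bot.dwell(.3);st("held")
a=imaging.capture("scene")
bot.movel([554,-43,120],max_speed=60);st("up")
cv2.imwrite("pics/press.png",a)
E
```

```text
chest [618.969  38.565  -0.051] [ 2.484 -3.46  -0.431  2.886 -2.483  2.472]
corner [554.68 -43.24  84.  ]
wedge [ 537.149 -170.585    1.586] [-4.968 -0.922 -0.187  0.804  4.73  -0.282  0.207  1.037]
above 4.38 [ 0.27  -0.344 -0.237] [554.58  -43.095  92.632]
True
touch 5.09 [ 0.994 -1.304  1.97 ] [553.602 -43.108  82.811]
True
down 5.69 [-1.479 -0.205  5.846] [552.637 -43.454  77.685]
held 5.99 [ 0.089 -0.817  5.482] [552.658 -43.451  77.736]
up 6.9 [0.47  0.463 0.158] [553.755 -42.967 119.802]
```

The chest rocked: the corner went down about 5 to 6 mm and stopped firm at 5.8 N. That puts the gap at roughly 5 to 6 mm. Next I'll nudge the wedge about 17 mm sideways at its centre of mass with shut fingers, to bring it in line with the foot.

```bash
python3 - <<'E'
from bench import bot, imaging
import numpy as np, cv2
D=[np.pi,0,0]
bot.move_ptp([488,-184,90],D)
bot.movel([488,-184,4],max_speed=80)
bot.movel([523.3,-184,4],max_speed=30)
s=bot.get_state();print(s["t"],s["contact_force"],s["tcp_pos"])
bot.movel([495,-184,4],max_speed=80)
bot.movel([495,-184,120],max_speed=150)
bot.move_ptp([500,-130,160],D); bot.dwell(.1)
a=imaging.capture("wrist");m=imaging.camera_model("wrist")
cv2.imwrite("pics/w1.png",a);np.save("w1.npy",m,allow_pickle=True)
s=bot.get_state();print(s["t"],s["contact_force"],s["tcp_pos"])
c=a[60:320,150:500]
cv2.imwrite("pics/w1c.png",cv2.convertScaleAbs(cv2.resize(c,None,fx=2.2,fy=2.2,interpolation=cv2.INTER_CUBIC),alpha=1.6))
E
```

```text
10.125 [0.50176744 0.35126668 0.22312279] [ 523.24279184 -183.9862175     4.0030505 ]
12.075 [-1.49383512  0.33676707  0.07144909] [ 499.19024413 -130.29577595  158.6925026 ]
```

View pics/w1c.png

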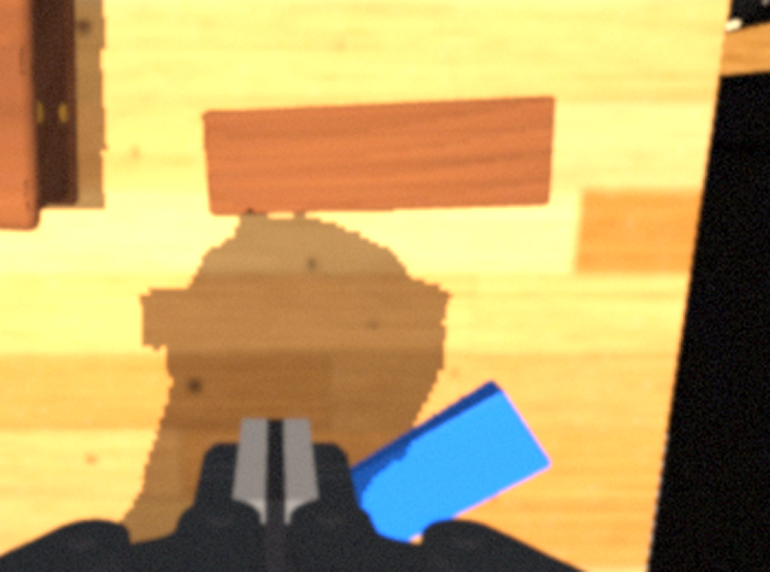

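The wedge corners are at crop (205,112), (212,215), (553,97) and (548,204), and the chest's front-right top corner is at crop (37,227).

```bash
python3 - <<'E'
from geo import *
np.set_printoptions(precision=3,suppress=True)
m=np.load("w1.npy",allow_pickle=True).item();M=P("",m)
px=lambda c:np.array(c,float)/2.2+[150,60]-.27
W=[(65,-20,2.5),(65,20,2.5),(-65,-20,17),(-65,20,17)]
f=lambda p:(proj(M,R.from_euler("z",p[2]).apply(W)+[p[0],p[1],0])-px([(205,112),(212,215),(553,97),(548,204)])).ravel()
r=least_squares(f,[554,-168,1.57],x_scale=[10,10,.1]);print(r.x,r.fun)
# corner at z=84
A=np.linalg.inv(M[:,:3]);o=-A@M[:,3];d=A@np.r_[px([(37,227)])[0],1];c=o+d*(84-o[2])/d[2];print("chest corner",c)
ft=c+R.from_euler("z",-.055).apply([19,19,0]);print("foot",ft,"in wedge",R.from_euler("z",-r.x[2]).apply(ft-[*r.x[:2],0]))
E
```

```text
[ 552.961 -168.339    1.612] [-1.443 -0.27  -1.485  0.605  1.645 -0.925  1.114  1.051]
chest corner [537.079 -61.63   84.   ]
foot [557.095 -43.703  84.   ] in wedge [124.359  -9.27   84.   ]
```

```bash
python3 - <<'E'
from bench import bot, imaging
import numpy as np, cv2
D=[np.pi,0,np.pi/2]; X=555.5
def st(l):
    s=bot.get_state();print(l,round(s["t"],2),s["contact_force"].round(2),s["tcp_pos"].round(2));return s
bot.move_ptp([X,-265,110],D)
bot.movel([X,-265,4],max_speed=80);st("behind")
print(bot.movel([X,-180,4],max_speed=25,threshold=5));st("pushed")
bot.dwell(.2)
print(bot.movel([X,-135,4],max_speed=8,threshold=6));st("snug")
bot.dwell(.3);st("held")
y=bot.get_state()["tcp_pos"][1]
bot.movel([X,y-40,4],max_speed=60);st("back")
bot.movel([X,y-40,110],max_speed=100)
a=imaging.capture("scene");cv2.imwrite("pics/s2.png",a)
c=a[180:330,190:340]
cv2.imwrite("pics/s2c.png",cv2.convertScaleAbs(cv2.resize(c,None,fx=4,fy=4,interpolation=cv2.INTER_CUBIC),alpha=1.6))
st("up")
E
```

```text
behind 15.08 [ 0.49 -0.1  -0.62] [ 555.95 -265.29    4.6 ]
False
pushed 18.63 [ 0.01  0.04 -0.04] [ 555.53 -180.02    4.  ]
True
snug 22.47 [ 0.54 -0.19  0.25] [ 555.37 -148.32    3.76]
held 22.77 [0.63 0.04 0.09] [ 555.   -148.86    3.36]
back 23.57 [ 0.69 -0.04 -0.26] [ 555.32 -188.75    3.92]
up 24.83 [-0.16 -0.13 -0.31] [ 554.94 -188.6   109.16]
```

View pics/s2c.png

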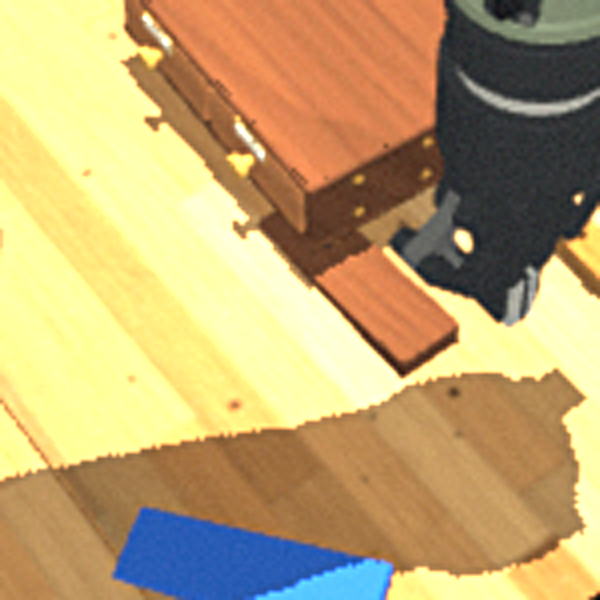

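The wedge is under the foot (thick end at crop (430,350)), but no push force remained after the stop. I'll go back and tighten it in small steps while reading the force.

```bash
python3 - <<'E'
from bench import bot
import numpy as np
X=555.3
f=lambda:bot.get_state()["contact_force"].round(2)
bot.movel([X,-189,4],max_speed=100)
bot.movel([X,-152,4],max_speed=60,threshold=6);bot.dwell(.3);f0=f();print("ref",f0)
y=-151.
while y<-140:
    bot.movel([X,y,4],max_speed=10);bot.dwell(.15)
    d=f()-f0;print(y,bot.get_state()["tcp_pos"][1].round(2),d)
    if d[1]<-5: break
    y+=.5
bot.dwell(.2);print(f())
bot.movel([X,y-40,4],max_speed=60);bot.movel([X,y-40,125],max_speed=120)
print(bot.get_state()["t"])
E
```

```text
ref [-0.84 -1.12 -0.41]
-151.0 -151.0 [ 0.75  1.58 -0.56]
-150.5 -150.5 [1.74 1.5  0.21]
-150.0 -150.0 [1.75 0.91 1.  ]
-149.5 -149.5 [1.   1.06 0.36]
-149.0 -149.01 [1.05 0.95 0.51]
-148.5 -148.51 [0.29 1.53 0.22]
-148.0 -148.29 [ 0.7  -0.3  -0.46]
-147.5 -148.08 [ 0.42 -3.24 -0.98]
-147.0 -147.81 [ 0.35 -5.84 -1.51]
[-0.91 -5.41 -1.  ]
32.8833
```

The wedge is snug at about 6 N. Now the proof press.

```bash
python3 - <<'E'
from bench import bot, imaging
import numpy as np, cv2
f=lambda:bot.get_state()["contact_force"].round(2)
D=[np.pi,0,np.pi/2];x,y=554.5,-43
bot.move_ptp([x,y,125],D)
bot.movel([x,y,90],max_speed=80);bot.dwell(.2);f0=f();print("ref",f0)
print(bot.movel([x,y,78],max_speed=10,threshold=3));z=bot.get_state()["tcp_pos"][2];print("touch",z)
for i in range(20):
    bot.movel([x,y,z],max_speed=10);bot.dwell(.1)
    d=f()-f0;p=bot.get_state()["tcp_pos"][2];print(round(z,2),p.round(2),d[2])
    if d[2]>10: break
    z-=.5
bot.dwell(.4);print(f(),bot.get_state()["tcp_pos"])
a=imaging.capture("scene")
bot.movel([x,y,200],max_speed=100)
bot.move_ptp([480,-200,260],D);bot.dwell(.3)
print(f(),bot.get_state()["t"])
b=imaging.capture("scene")
c=np.hstack([i[180:320,190:320] for i in(a,b)])
cv2.imwrite("pics/end.png",cv2.convertScaleAbs(cv2.resize(c,None,fx=3,fy=3,interpolation=cv2.INTER_CUBIC),alpha=1.5))
E
```

```text
ref [-0.01 -0.93  0.2 ]
True
touch 83.62998793550855
83.63 83.68 2.42
83.13 83.62 6.18
82.63 83.55 9.770000000000001
82.13 83.49 12.71
[-3.13  0.75 13.02] [554.7512323  -43.14755562  83.47778329]
[ 1.01  0.46 -0.11] 39.2583
```

View pics/end.png

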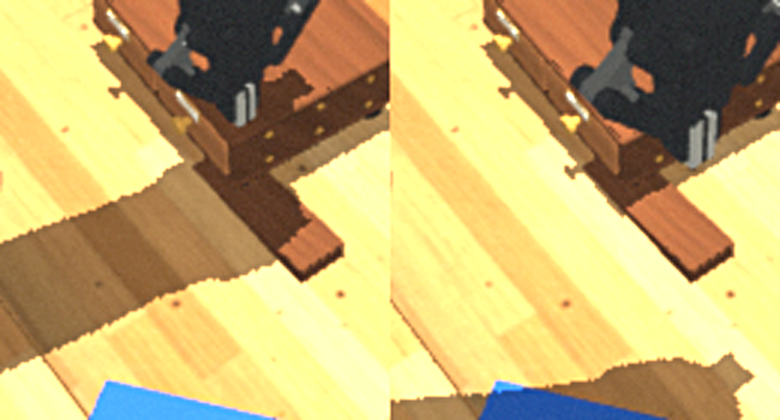

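Under 12.7 N the corner gave only 0.2 mm. The wedge sits under the corner (thick end at about (712,260) in the right half), the chest hasn't moved, and the arm is clear, so I'm handing in.

```bash
python3 -c "
from bench import bot
print(bot.sign_off())"
```

```text
the job is handed in; nothing more can be done
None
```

The job is handed in, result not shown: the corner first rocked down about 5 to 6 mm, the wooden wedge is now snug under the short foot at about 6 N of push, and pressing that corner with about 13 N moved it only 0.2 mm.

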